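# Seat the travel flask in its cup dock and check it rocks free

## Robot

A 6-joint arm with a two-finger parallel gripper is mounted at the origin on the work surface. World frame = base frame: x ahead of the robot, y to its left, z up, the work surface at z = 0. Lengths are in m, angles in rad, forces in N, time in s.
With the tool pointing down it reaches from about 0.4 to 0.925 m from the base axis. Payload 3.4 kg.
Tool frame: the origin (TCP) lies at the very end of the fingers, on their centre line; the grasp point (between the pads) lies r.grip_point_offset behind it (r.grip_point_offset is the distance from the TCP to the grasp point, in m); z points along the fingers, x is the direction in which the jaws open and shut, and the axes are right-handed (so a half turn about z gives the same grasp; the last joint's range is limited). The gripper opens to 85 mm and grips with 20 to 120 N. Pads are 22 mm wide; open, the fingers measure 114 mm over their backs; the gripper's body (76 mm by 85 mm) begins 54 mm behind the grasp point. The pads swing forward as they close: fully open they stand 13 mm farther back than shut.
Start: joints at [-1.403, 0.307, 1.506, -0, 1.328, -0.073], TCP at [0.138, -0.558, 0.231] pointing down, gripper open.
Joint ranges: [-3.12, 3.12], [-1.05, 2.28], [0.14, 2.33], [-1.42, 4.57], [0.1, 2.73], [-2.68, 2.68]. Speed limits (rad/s): [2.57, 2.57, 3.14, 3.14, 3.14, 3.14].

## Interface

Orientations are given as a unit quaternion [x, y, z, w].
In Python, from cell import r gives the robot as it stands. Calls block until the motion is done:
- r.move_pose(position, orientation): joint-space move of the TCP to a pose.
- r.move_straight(position, rot=None, speed=0.15, f_stop=None): straight line of the TCP; rot=None keeps the orientation; speed is the mean speed in m/s. With f_stop (N) it stops when the force on the tool has changed by that much, and returns True; else False.
- r.set_joints(angles): joint-space move.
- r.open_gripper() and r.clamp(newtons=None): open the fingers fully, or close them until they stop; newtons is the grip in N (None keeps the last).
- r.sleep(seconds).
- r.ik(position, orientation): joint angles nearest the present ones, or None.
- r.read_camera(name): name is "side" or "top" or "wrist"; returns (picture, depth): 384x512x3 uint8, red, green, blue; 384x512 float32, m along the optical axis (not along the pixel's ray), 0 where there is no reading.
- r.camera_params(name): a dict with "intrinsics" (3x3 intrinsics, pixels), "R" (3x3) and "t" (3): a world point X has camera coordinates R X + t; the wrist camera has in their place "hand_eye" (4x4, takes a point from camera to tool coordinates, whose origin is the TCP and whose axes are the tool frame's). Camera axes: x right, y down, z forward; pixel columns grow to the right and rows downward; lengths in m; the calibration is good to about 2 mm. A picture is of the moment at which its call begins: read the wrist's pose just before it. camera_params takes no time and is no camera call.
A pose or a line that the arm cannot do raises r.IKError and nothing moves.
- r.finish_job(): hands the job in, once; it reports no verdict.
Readings, each from a call of its own:
- r.get_t(): time.
- r.get_joint_pos(): joint angles.
- r.get_joint_vel(): joint speeds.
- r.get_tau(): joint torques, N m.
- r.get_position(): TCP position.
- r.get_ee_rot(): TCP orientation.
- r.get_force(): force on the tool from outside, world axes, zero at the start.
- r.get_moment(): the same for the moment, N m.
- r.get_opening(): opening from 0.0 (shut) to 1.0 (fully open).
Only numpy, scipy, OpenCV 4.12 (cv2) and the standard library are available. Lean on these libraries where they do the work, as an engineer would, in place of code of your own. Each camera call takes 0.05 s, during which the arm holds its last target.

## Task

Put the large travel flask into the large cup dock, its tapered foot fully home on the seat ring, wherever that is set, and press it down upright for a second so that the ring carries about 14 newtons, flask's weight included, and never more than 20. Then check that it has not wedged: without taking it out of the dock, rock it about five degrees to one side so that its foot bears against the ring, and let it settle fully home and upright again. Let go of it, and leave everything else on the desk alone.

Things in the scene. Friction and masses are not known exactly. Their poses are not given: they have to be found in the camera images.
- flask: The large travel flask, loose, 0.26 to 0.39 kg, upright, 144 mm tall. Origin: centre of its underside; z up its axis. From the bottom: a tapered foot, a cone of 40 mm diameter at the underside and 62 mm at 32 mm up (half angle 19 degrees); a straight green-grey body, 62 mm diameter, to 100 mm; a black lid disc, 66 mm diameter, to 110 mm; on the lid an upright grip plate to 144 mm.
- flask_grip (a point): Point on the flask's axis 132 mm above its underside, in the middle of the black grip plate on the lid. The plate stands 34 mm above the lid (110 to 144 mm up), is 50 mm long along the flask's x and 22 mm thick along its y: grip it across the 22 mm.
- dock: The large cup dock, dark grey, fixed: a round shell, 92 mm outer diameter, 34 mm tall, on a 104 mm foot disc; in it a seat ring, 74 mm diameter, whose conical bore matches the flask's foot. The ring's height is preset: its top is 40 to 56 mm above the desk, differs each time and is not reported, so the home height must be felt (underside 12 to 28 mm up). Origin: centre of its underside.
- dock_rim (a point): Point on the dock's axis at the shell's rim, 34 mm above the desk. The ring's bore is 59 mm in diameter at the ring's top and narrows to 43 mm 24 mm lower. Home, the flask's underside is 28 mm below the ring's top and it cannot tilt; eased straight up, each millimetre gives it about 1.6 degrees of tilt before its foot bears on the bore on both sides.
- dock_seat (a joint): How far the large dock's seat ring is pressed down into the dock on its stiff spring, in m: 0 when free, 0.001 for each 5 N of downward load (the flask's own weight gives about 0.0006), end of travel 0.008. It springs back.
- small_dock: The smaller dock of the same shape, too small for the large flask, fixed, not used: 68 mm outer diameter, shell 25 mm tall. The two docks swap places at random. Origin: centre of its underside.
- small_flask: The smaller flask of the same make, to be left alone, loose, 46 mm body diameter, 151 mm tall. Origin: centre of its underside.
- stapler: Stapler, bystander, loose, 130 x 36 x 52 mm. Origin: centre of its underside, x along its length.
- notes: Block of sticky notes, bystander, loose, 76 x 76 x 18 mm. Origin: centre of its underside.
- mouse: Computer mouse, bystander, loose, 105 x 60 x 33 mm. Origin: centre of its underside.
- pen_pot: Steel pen pot with pens, bystander, loose, 76 mm diameter, pens up to 160 mm high. Origin: centre of its underside.
- figurine: Small red figurine, bystander, loose, 42 mm diameter, 62 mm tall. Origin: centre of its underside.
There are look-alikes about, which are no part of the job. Leave any yellow look-alike of the flask alone.

How it is judged:
On the way, in this order (a step that is already met when the one before it is completed fails the run):
1. the flask sits home in the large dock, upright, and presses the seat ring down with more than 10 N (2 mm), its own weight included (z of flask in the frame of dock below 0.031 m and horizontal distance between flask and dock below 0.003 m and angle between flask's own z axis and vertical below 0.03 rad and value of joint dock_seat above 0.002 m), for 0.4 s.
2. the flask is rocked more than 0.055 rad (3.2 degrees) from upright while still in the dock (its underside less than 36 mm above the desk) and bearing on it with more than 1.5 N (angle between flask's own z axis and vertical above 0.055 rad and z of flask in the frame of dock below 0.036 m and horizontal distance between flask and dock below 0.012 m and contact force between flask and dock above 1.5 N), for 0.1 s.
At the end, for the whole second after the job is handed in: The large flask rests on the large dock's seat, foot in the bore (underside less than 31 mm above the desk, its weight on the dock), centred within 3 mm, upright within 1.7 degrees, at rest and let go (z of flask in the frame of dock below 0.031 m and horizontal distance between flask and dock below 0.003 m and angle between flask's own z axis and vertical below 0.03 rad and contact force between flask and dock above 1.5 N and linear speed of flask below 0.01 m/s and contact force between the fingers and flask below 0.1 N); the robot touches nothing.
It fails at once if the seat ring is pressed down with more than 22 N (4.4 mm) (value of joint dock_seat above 0.0044 m).
It fails at once if the flask is tipped more than 35 degrees (angle between flask's own z axis and vertical above 0.6 rad).
It fails at once if another thing on the desk is shifted by more than 15 mm (distance of any of small_flask, stapler, notes, mouse, pen_pot, figurine from where it was at the start of the episode above 0.015 m).
It also fails if it takes over 58 s, if anything falls off the work surface, if the arm or the gripper's body presses on something with over 40 N, if the wrist force passes 120 N, or if a joint passes its speed limit or range.

## Working session

There is one attempt and no reset: what is moved stays moved. The work goes in short steps, each a Python script; the robot and the scene stay as the last script left them, time stands still between calls to the robot, and variables do not carry over. Pictures are saved under pics/ and viewed, and the job is handed in when it is done.

```bash
ls; mkdir -p pics
python3 - <<'E'
from cell import r
import cv2,numpy as np
for n in("top","side"):
    p,d=r.read_camera(n); cv2.imwrite(f"pics/{n}0.png",cv2.cvtColor(p,cv2.COLOR_RGB2BGR)); np.save(f"pics/{n}0.npy",d)
    c=r.camera_params(n); R=np.array(c["R"]);t=np.array(c["t"]); print(n,np.round(c["intrinsics"],1).tolist(),np.round(-R.T@t,3),np.round(R,3).tolist())
print(r.get_t(),r.grip_point_offset,r.get_force(),r.get_ee_rot())
print(np.round(r.camera_params("wrist")["hand_eye"],3))
E
```

```text
pics
top [[492.7, 0.0, 249.4], [0.0, 492.7, 189.9], [0.0, 0.0, 1.0]] [ 0.231 -0.075  1.755] [[-0.025, -1.0, -0.003], [-0.983, 0.025, -0.18], [0.18, -0.002, -0.984]]
side [[465.6, 0.0, 251.0], [0.0, 465.6, 192.9], [0.0, 0.0, 1.0]] [0.232 0.917 0.973] [[-0.958, -0.287, 0.009], [-0.192, 0.617, -0.763], [0.214, -0.732, -0.646]]
0.1 0.0187 [-0.25310908 -0.48074318  0.39686905] [ 7.87229093e-01 -6.16659989e-01 -6.76019669e-04 -5.96776138e-04]
[[ 1.    -0.001 -0.001  0.001]
 [ 0.001  0.947  0.32  -0.083]
 [ 0.001 -0.32   0.947 -0.142]
 [ 0.     0.     0.     1.   ]]
```

View pics/top0.png

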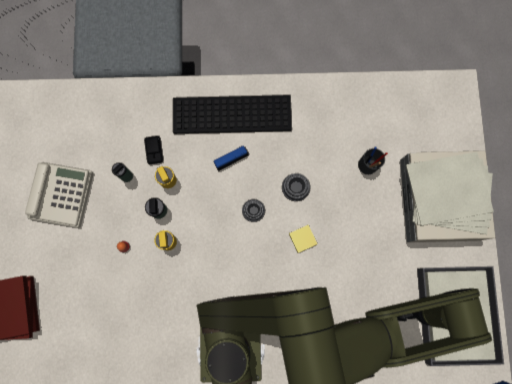

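View pics/side0.png

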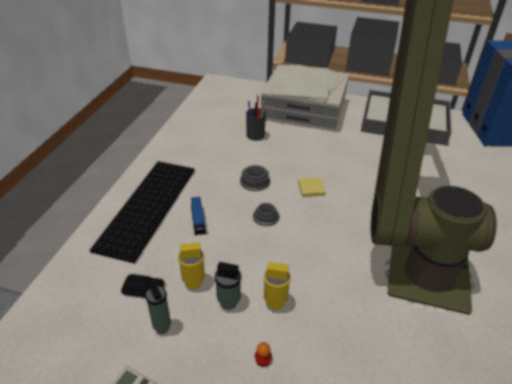

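The top view shows three candidates for the flask:
- Green at (155,208), with a wide body and black grip plate. It fits the description.
- Green at (122,172), thin. This is the small flask.
- Yellow at (165,177) and (165,240). These are the look-alikes.

The large dock looks like (296,187) and the small one (253,210). I'll enlarge to confirm and measure.

```bash
cat > h.py <<'E'
import numpy as np,cv2
from cell import r
def cam(n):
    c=r.camera_params(n); return np.array(c["intrinsics"]),np.array(c["R"]),np.array(c["t"])
def ray(n,u,v,z):
    K,R,t=cam(n); o=-R.T@t; d=R.T@np.linalg.solve(K,[u,v,1.]); return o+d*(z-o[2])/d[2]
def cloud(n,d):
    K,R,t=cam(n); v,u=np.mgrid[:d.shape[0],:d.shape[1]]
    P=np.stack([(u-K[0,2])/K[0,0]*d,(v-K[1,2])/K[1,1]*d,d],-1); return (P-t)@R
E
python3 - <<'E'
from h import *
im=cv2.imread("pics/top0.png"); s=cv2.imread("pics/side0.png")
a=cv2.resize(im[150:260,100:200],(400,440),interpolation=cv2.INTER_CUBIC)
b=cv2.resize(im[150:240,230:320],(400,400),interpolation=cv2.INTER_CUBIC);b=cv2.copyMakeBorder(b,0,40,0,0,0)
cv2.imwrite("pics/crop.png",np.hstack([a,b]))
cv2.imwrite("pics/crops.png",cv2.resize(s[150:350,130:310],(720,800))[:600] if 0 else cv2.resize(s[150:350,130:310],(540,600),interpolation=cv2.INTER_CUBIC))
d=np.load("pics/top0.npy"); P=cloud("top",d)
Z=P[...,2]
for (u,v) in [(155,208),(122,172),(165,177),(165,240),(296,187),(253,210)]:
    w=P[v-16:v+17,u-16:u+17].reshape(-1,3); w=w[w[:,2]>0.015]
    print((u,v),len(w),"zmax",w[:,2].max().round(3),"med",np.median(w,0).round(3),"bbox",w.min(0).round(3),w.max(0).round(3))
print(np.median(Z[250:280,100:150]))
E
```

```text
(155, 208) 368 zmax 1.755 med [0.478 0.237 0.112] bbox [ 0.231 -0.075  0.031] [0.517 0.277 1.755]
(122, 172) 285 zmax 1.755 med [0.604 0.353 0.132] bbox [ 0.231 -0.075  0.018] [0.636 0.386 1.755]
(165, 177) 391 zmax 1.755 med [0.586 0.207 0.111] bbox [ 0.231 -0.075  0.016] [0.664 0.283 1.755]
(165, 240) 356 zmax 1.755 med [0.369 0.204 0.112] bbox [ 0.231 -0.075  0.026] [0.403 0.245 1.755]
(296, 187) 425 zmax 1.755 med [ 0.558 -0.245  0.036] bbox [ 0.231 -0.291  0.016] [ 0.605 -0.075  1.755]
(253, 210) 232 zmax 1.755 med [ 0.478 -0.089  0.028] bbox [ 0.231 -0.129  0.015] [ 0.511 -0.057  1.755]
0.0002620485653126065
```

View pics/crop.png

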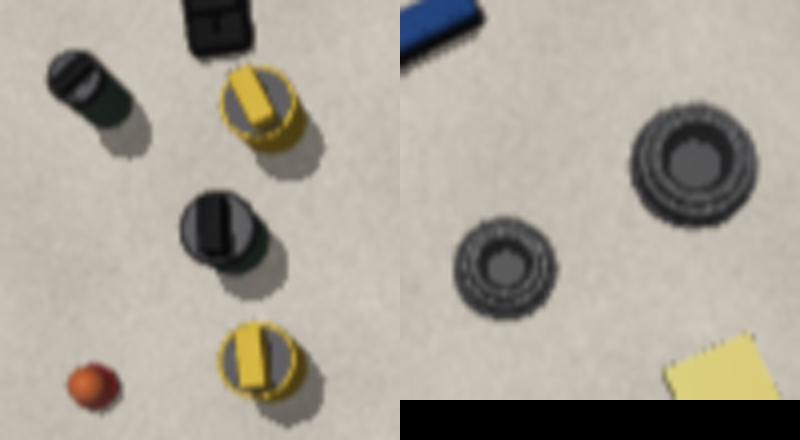

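View pics/crops.png

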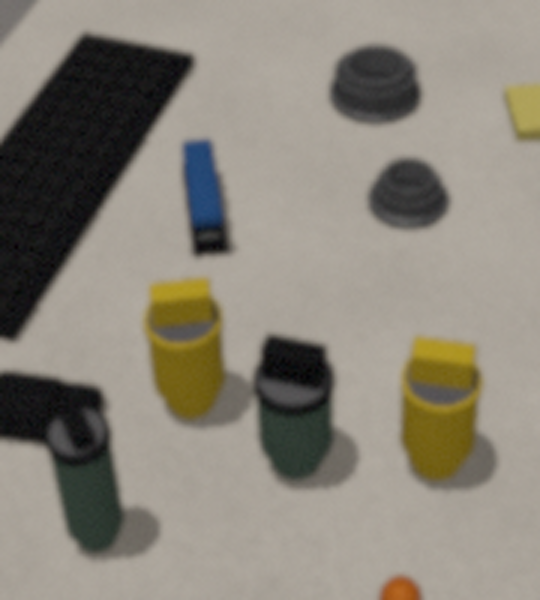

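Confirmed: the black-plated green flask at (153,206) is the wide, squat one, with a yellow neighbour on each side in world x. The thin green flask at (122,172) and both yellow ones stay put. The large dock at (296,187) is clearly wider than the one at (253,210). Next I'll get the positions.

Run:
```python
from h import *
d=np.load("pics/top0.npy"); P=cloud("top",d); ok=d>0
def sel(u,v,lo,hi,w=18):
    q=P[v-w:v+w,u-w:u+w];o=ok[v-w:v+w,u-w:u+w]
    return q[o&(q[...,2]>lo)&(q[...,2]<hi)]
for n,(u,v) in dict(flask=(153,206),y1=(163,174),y2=(163,239)).items():
    q=sel(u,v,.138,.16); 
    if len(q)>4:
        rr=cv2.minAreaRect(q[:,:2].astype(np.float32)*1000); print(n,len(q),q.mean(0).round(4),rr)
    q=sel(u,v,.103,.16)
    print(' lid',cv2.minEnclosingCircle(q[:,:2].astype(np.float32)*1000))
    q=sel(u,v,-.01,.2)
for n,(u,v) in dict(dock=(296,187),sd=(253,210)).items():
    for lo,hi in((.006,.09),(.02,.09),(.038,.09)):
        q=sel(u,v,lo,hi)
        if len(q)>5: print(n,lo,len(q),q.mean(0).round(4),cv2.minEnclosingCircle(q[:,:2].astype(np.float32)*1000),np.percentile(q[:,2],[50,95,99]).round(4))
print(r.get_t())
```

```text
flask 95 [0.4833 0.2454 0.1441] ((483.3106384277344, 244.90878295898438), (48.87306213378906, 23.319002151489258), 2.200923204421997)
 lid ((484.30133056640625, 245.47840881347656), 33.57130432128906)
y1 88 [0.591  0.2122 0.1443] ((591.567626953125, 212.322265625), (50.785709381103516, 20.98850440979004), 26.140432357788086)
 lid ((591.5126953125, 212.8305206298828), 33.360694885253906)
y2 99 [0.3717 0.2113 0.1439] ((372.037353515625, 211.61566162109375), (48.73675537109375, 22.552194595336914), 7.182548522949219)
 lid ((371.6513366699219, 212.36341857910156), 32.77043914794922)
dock 0.006 591 [ 0.5564 -0.244   0.0275] ((557.69384765625, -246.1489715576172), 86.8923110961914) [0.032  0.0449 0.0485]
dock 0.02 402 [ 0.559  -0.2454  0.0358] ((560.1981201171875, -244.7763671875), 46.66091537475586) [0.0359 0.046  0.0494]
dock 0.038 149 [ 0.5596 -0.2463  0.0425] ((559.4246826171875, -245.57090759277344), 44.8222541809082) [0.042  0.0478 0.0505]
sd 0.006 406 [ 0.4793 -0.0892  0.0202] ((485.0352783203125, -90.80549621582031), 82.84587097167969) [0.0204 0.0388 0.0446]
sd 0.02 207 [ 0.4779 -0.0897  0.03  ] ((478.422607421875, -89.30123901367188), 34.131710052490234) [0.0289 0.0409 0.0467]
sd 0.038 25 [ 0.4758 -0.0873  0.0414] ((478.3869323730469, -88.5637435913086), 26.343639373779297) [0.0403 0.0471 0.0487]
0.1
```

```bash
cat >> h.py <<'E'
from scipy.spatial.transform import Rotation as Ro
def quat(th,tilt=None):
    q=Ro.from_quat([np.cos(th/2),np.sin(th/2),0,0])
    if tilt is not None: q=Ro.from_rotvec(tilt)*q
    return q.as_quat()
def wrist(name):
    p=np.array(r.get_position());q=Ro.from_quat(r.get_ee_rot())
    im,d=r.read_camera("wrist"); cv2.imwrite(f"pics/{name}.png",cv2.cvtColor(im,cv2.COLOR_RGB2BGR))
    c=r.camera_params("wrist");K=np.array(c["intrinsics"]);H=np.array(c["hand_eye"])
    v,u=np.mgrid[:d.shape[0],:d.shape[1]]
    P=np.stack([(u-K[0,2])/K[0,0]*d,(v-K[1,2])/K[1,1]*d,d],-1)
    P=P@H[:3,:3].T+H[:3,3]
    W=P@q.as_matrix().T+p
    W[d<=0]=np.nan
    return im,W
E
python3 - <<'E'
from h import *
th=-np.pi/2+np.radians(2.2)
r.move_pose([0.48,0.245,0.27],quat(th))
im,W=wrist("w1"); np.save("pics/w1.npy",W)
q=W[(W[...,2]>.137)&(W[...,2]<.155)&(np.hypot(W[...,0]-.4835,W[...,1]-.245)<.045)]
print(len(q),q.mean(0) if len(q) else 0,cv2.minAreaRect(q[:,:2].astype(np.float32)*1000), np.percentile(q[:,2],[5,50,95]))
q=W[(W[...,2]>.106)&(W[...,2]<.155)&(np.hypot(W[...,0]-.4835,W[...,1]-.245)<.05)]
print(cv2.minEnclosingCircle(q[:,:2].astype(np.float32)*1000))
print(r.get_t(),r.get_position(),r.get_joint_pos(),r.get_force())
E
```

```text
1339 [0.48539546 0.24474754 0.14301336] ((484.3535461425781, 244.45497131347656), (49.437705993652344, 22.015705108642578), 1.3081179857254028) [0.14089854 0.14311787 0.144401  ]
((484.1204833984375, 244.8410186767578), 32.794715881347656)
3.2167 [0.48035803 0.24436489 0.26994418] [ 3.92355422e-01  2.28451614e-01  1.51911685e+00 -2.09864482e-04
  1.39409013e+00  1.92586503e+00] [0.6465568  0.42547245 0.78871766]
```

View pics/w1.png

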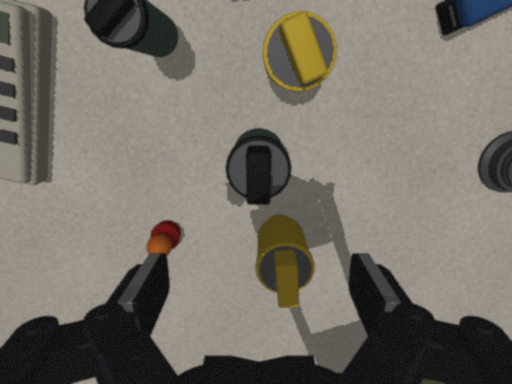

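The wrist view shows the flask at (258,168), its plate clear of both yellow ones. It agrees with the top camera to about 1 mm, so I'll grasp.

Run:
```python
from h import *
th=-np.pi/2+np.radians(1.7)
r.move_straight([0.4842,0.2448,0.17],quat(th),speed=0.15)
f=np.array(r.get_force())
hit=r.move_straight([0.4842,0.2448,0.115],speed=0.08,f_stop=8)
print(hit,r.get_position(),f)
r.clamp(70); r.sleep(0.2)
F=[r.get_force() for _ in range(3)];print(r.get_opening(),np.round(F,2),r.get_position(),r.get_t())
r.move_straight([0.4842,0.2448,0.135],speed=0.08)
r.sleep(.3);print(r.get_opening(),np.round([r.get_force(),r.get_moment()],2),r.get_position(),r.get_t())
r.move_straight([0.4842,0.2448,0.28],speed=0.2)
r.sleep(.2);print(r.get_opening(),np.round([r.get_force(),r.get_moment()],2),r.get_position(),r.get_t())
im,W=wrist("w2");np.save("pics/w2.npy",W)
```

```text
False [0.48458198 0.24497178 0.115333  ] [-0.32141956 -0.60047872 -0.11732869]
0.24399083457608134 [[0.3  0.91 3.69]
 [0.3  0.91 3.69]
 [0.3  0.91 3.69]] [0.48471608 0.24504801 0.11544114] 5.6667
0.2457535478031898 [[ 0.04 -0.11 -3.89]
 [ 0.02 -0.04  0.02]] [0.48381616 0.24463773 0.13448525] 6.3667
0.24459110927713495 [[-0.7   0.85 -3.68]
 [ 0.   -0.02 -0.04]] [0.48337897 0.24444188 0.278324  ] 7.4417
```

View pics/w2.png

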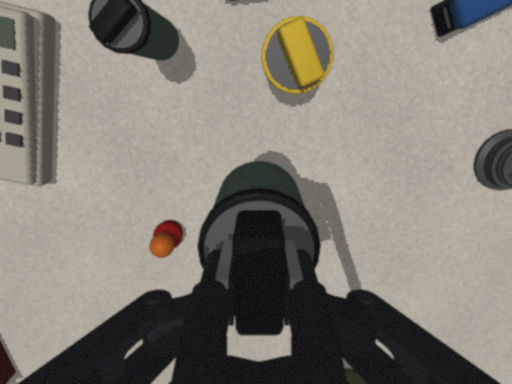

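The flask is held at about 3.7 N and hangs straight. Now I'll carry it to just short of the dock and take a wrist look to refine the dock centre.

Run:
```python
from h import *
th=-np.pi/2+np.radians(1.7)
r.move_pose([0.48,-0.2455,0.30],quat(th)); r.sleep(.2)
im,W=wrist("w3");np.save("pics/w3.npy",W)
D=np.hypot(W[...,0]-.559,W[...,1]+.2455)
for lo,hi,rr in((.028,.038,.06),(.038,.07,.05),(.004,.015,.07)):
    q=W[(W[...,2]>lo)&(W[...,2]<hi)&(D<rr)]
    print(lo,len(q),cv2.minEnclosingCircle(q[:,:2].astype(np.float32)*1000),np.percentile(q[:,2],[5,50,95]).round(4))
for rr in (.032,.034,.036): 
    pass
q=W[(D<.036)&(D>.031)];print(np.nanpercentile(q[:,2],[10,50,90]))
print(r.get_opening(),np.round(r.get_force(),2),r.get_position(),r.get_ee_rot(),r.get_joint_pos(),r.get_t())
```

```text
0.028 1914 ((559.9681396484375, -246.4160614013672), 46.066463470458984) [0.0295 0.0336 0.0369]
0.038 1326 ((560.5228881835938, -245.7485809326172), 37.814544677734375) [0.0393 0.0418 0.0432]
0.004 1459 ((559.9522705078125, -246.3552703857422), 51.99966812133789) [0.0045 0.0057 0.0074]
[0.04094952 0.04192716 0.04295258]
0.24473128213759823 [-0.14 -0.41 -2.66] [ 0.48036473 -0.24472417  0.2999989 ] [ 7.18005571e-01 -6.96037351e-01 -2.72883841e-05 -7.05016601e-05] [-5.49643392e-01  2.10327314e-01  1.46793427e+00  1.50387195e-04
  1.46335353e+00  9.90067802e-01] 9.525
```

View pics/w3.png

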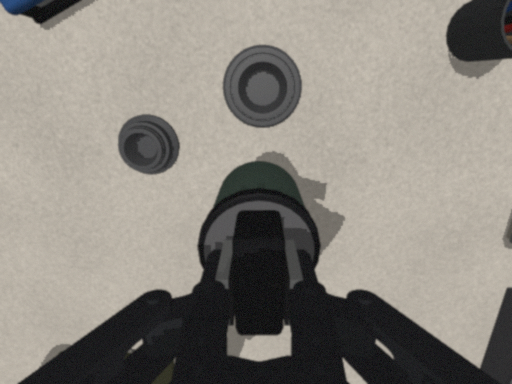

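Wrist view: the large dock is at (262,86) and the small one at (148,144). The dock is at (0.560,-0.246), with the ring top about 42 mm up by depth, which predicts home at TCP z of about 0.129. I'll descend by feel.

```bash
cat >> h.py <<'E'
def favg(n=8,dt=0.03):
    F=[];M=[]
    for _ in range(n): F.append(r.get_force());M.append(r.get_moment());r.sleep(dt)
    return np.mean(F,0),np.std(F,0),np.mean(M,0)
E
python3 - <<'E'
from h import *
r.move_straight([0.560,-0.246,0.20],speed=0.15)
r.sleep(.2)
F0,s,M0=favg(12); np.save("F0.npy",np.r_[F0,M0]); print(F0.round(2),s.round(2),M0.round(3),r.get_position())
r.move_straight([0.560,-0.246,0.142],speed=0.06,f_stop=6)
F,s,M=favg(4);print((F-F0).round(2),r.get_position(),r.get_t())
hit=r.move_straight([0.560,-0.246,0.122],speed=0.012,f_stop=4)
F,s,M=favg(6);print(hit,(F-F0).round(2),s.round(2),(M-M0).round(3),r.get_position(),r.get_t())
E
```

```text
[-0.04 -0.07 -3.85] [0.39 0.44 0.52] [ 0.008  0.015 -0.01 ] [ 0.55996573 -0.24601963  0.20006653]
[-0.17  0.26  0.15] [ 0.56036111 -0.24616176  0.14257447] 12.375
True [ 0.7  -0.71  7.79] [0.43 0.54 0.37] [-0.13  -0.147  0.004] [ 0.56011673 -0.24622037  0.12807464] 13.6667
```

Contact came at about 0.1296, matching the prediction, with small side forces. Now I'll press in small steps to about 14 N.

Run:
```python
from h import *
F0=np.load("F0.npy")
z=0.1281
p=[0.560,-0.246]
for i in range(8):
    F,s,M=favg(6,.02); n=F[2]-F0[2]; print(round(z,5),n.round(2),(F-F0[:3]).round(2)[:2],r.get_position()[2].round(5),round(r.get_t(),2))
    if n>13.2: break
    z-=min(0.0007,max(0.0002,(14-n)/5000*0.7)); 
    r.move_straight([*p,z],speed=0.006)
r.sleep(0.6)
F,s,M=favg(14,.05); print("hold",(F-F0[:3]).round(2),s.round(2),(M-F0[3:]).round(3),r.get_position(),r.get_ee_rot().round(4),r.get_t(),r.get_opening())
np.save("z.npy",z)
```

```text
0.1281 9.02 [ 1.34 -0.89] 0.12793 13.77
0.1274 9.05 [ 0.35 -0.05] 0.12797 14.21
0.12671 10.84 [-0.26 -0.09] 0.12763 14.57
0.12627 11.95 [-0.46  0.09] 0.1274 14.93
0.12598 13.01 [-0.66  0.14] 0.12724 15.28
0.12578 13.22 [-0.88 -0.01] 0.12712 15.62
hold [-0.61  0.06 13.25] [0.5  0.47 0.51] [-0.001  0.141  0.005] [ 0.56045182 -0.24632379  0.1271142 ] [ 7.175e-01 -6.965e-01 -5.000e-04  3.000e-04] 16.925 0.2424241273460857
```

Run:
```python
from h import *
F0=np.load("F0.npy"); z=float(np.load("z.npy"))-0.0003
r.move_straight([0.560,-0.246,z],speed=0.006)
F,s,M=favg(22,.05); print("hold",(F-F0[:3]).round(2),s.round(2),(M-F0[3:]).round(3),r.get_position(),r.get_t())
np.save("z.npy",z)
for n in("side",):
    p,d=r.read_camera(n); cv2.imwrite("pics/s1.png",cv2.resize(cv2.cvtColor(p,cv2.COLOR_RGB2BGR)[110:230,190:330],(700,600),interpolation=cv2.INTER_CUBIC))
```

```text
hold [-1.    0.24 14.09] [0.44 0.44 0.5 ] [0.021 0.175 0.013] [ 0.56047143 -0.24635726  0.12696877] 18.275
```

View pics/s1.png

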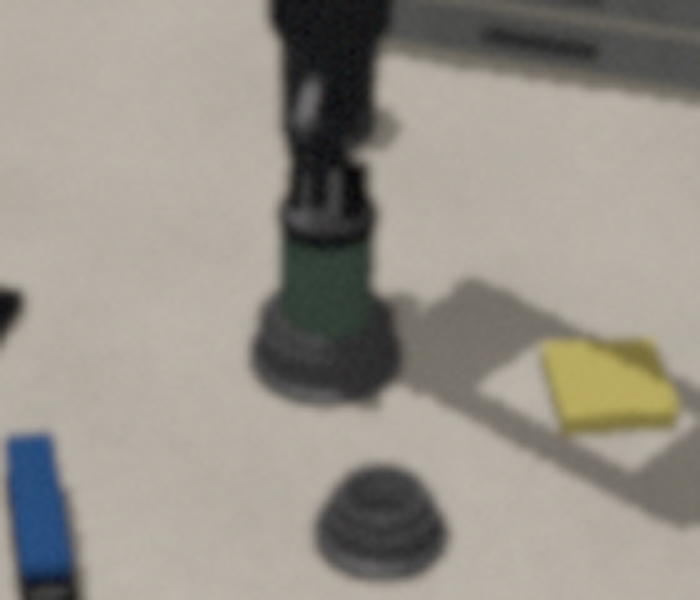

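The press is done: 14.1 N, held for 1.1 s, upright, and the picture shows the foot in the ring. Now the rock: ease up about 3.6 mm, tilt 5.2° in the jaw plane about the foot's centre, then lower until the foot bears.

```bash
cat >> h.py <<'E'
TH=-np.pi/2+np.radians(1.7)
L=0.0914
def tilted(a,zl,c=(0.5602,-0.2462)):
    # zl: upright-equivalent TCP height; pivot at zl-L on the axis
    ax=np.array([np.sin(TH),-np.cos(TH),0]); rv=ax*a
    return np.array([*c,zl-L])+Ro.from_rotvec(rv).apply([0,0,L]), quat(TH,rv)
def tiltnow():
    m=Ro.from_quat(r.get_ee_rot()).as_matrix(); return np.degrees(np.arccos(-m[2,2]))
E
python3 - <<'E'
from h import *
F0=np.load("F0.npy"); zh=0.1298
def rep(s):
    F,sd,M=favg(5,.03); print(s,(F-F0[:3]).round(2),(M-F0[3:]).round(2),np.round(r.get_position(),4),tiltnow().round(2),round(r.get_t(),2)); return F-F0[:3]
p,q=tilted(0,zh+.0036); r.move_straight(p,q,speed=0.01); rep("up")
p,q=tilted(np.radians(2.7),zh+.0036); r.move_straight(p,q,speed=0.01); rep("2.7")
p,q=tilted(np.radians(5.2),zh+.0036); r.move_straight(p,q,speed=0.01); rep("5.2")
z=.0036
for i in range(10):
    z-=.0004
    p,q=tilted(np.radians(5.2),zh+z); r.move_straight(p,q,speed=0.006); f=rep(f"z{z*1e3:.1f}")
    if f[2]>4.5: break
r.sleep(.3); rep("hold"); np.save("zt.npy",z)
E
```

```text
up [-0.17  0.74  0.1 ] [ 0.02 -0.03  0.  ] [ 0.5598 -0.2459  0.1332] 0.06 19.43
2.7 [-0.03 -0.14 -0.05] [ 0.04 -0.02  0.03] [ 0.5601 -0.2419  0.1333] 2.7 20.18
5.2 [-0.44 -0.06  0.06] [ 0.08 -0.01  0.02] [ 0.56   -0.2379  0.1331] 5.19 20.9
z3.2 [0.35 0.24 0.88] [ 0.18 -0.03  0.02] [ 0.56   -0.2379  0.1326] 5.19 21.32
z2.8 [0.07 0.62 2.06] [ 0.22 -0.02  0.  ] [ 0.56   -0.2379  0.1323] 5.2 21.73
z2.4 [0.21 0.57 3.35] [0.25 0.   0.01] [ 0.56   -0.2379  0.132 ] 5.21 22.15
z2.0 [-0.23  1.26  4.  ] [ 0.27  0.02 -0.  ] [ 0.5601 -0.238   0.1316] 5.21 22.57
z1.6 [-0.17  1.08  5.84] [0.3  0.05 0.02] [ 0.5601 -0.238   0.1312] 5.21 22.98
hold [0.09 1.36 6.46] [ 0.3  -0.    0.01] [ 0.5601 -0.238   0.1311] 5.21 23.45
```

It bears on the ring at 5.2° with about 6 N. First contact came at about 3.3 mm of lift, which fits 1.6°/mm, so the flask really tilted. Now upright again and home.

Run:
```python
from h import *
F0=np.load("F0.npy"); zh=0.1298
def rep(s):
    F,sd,M=favg(5,.03); print(s,(F-F0[:3]).round(2),(M-F0[3:]).round(2),np.round(r.get_position(),4),tiltnow().round(2),round(r.get_t(),2)); return F-F0[:3]
p,q=tilted(np.radians(5.2),zh+.0036); r.move_straight(p,q,speed=0.01)
p,q=tilted(0,zh+.0036); r.move_straight(p,q,speed=0.012); rep("up")
p,q=tilted(0,zh+.0008); r.move_straight(p,q,speed=0.01); rep("near")
z=.0008
for i in range(9):
    z-=.0005
    p,q=tilted(0,zh+z); r.move_straight(p,q,speed=0.006); f=rep(f"z{z*1e3:.1f}")
    if f[2]>5.5: break
r.sleep(.2); rep("hold")
```

```text
up [-0.12 -0.08  0.43] [-0.01 -0.    0.01] [ 0.5602 -0.2458  0.1334] 0.01 24.81
near [-0.15  0.25  0.5 ] [-0.02 -0.01 -0.02] [ 0.5601 -0.2462  0.1306] 0.01 25.41
z0.3 [ 0.13 -0.07  0.51] [-0.04 -0.05  0.02] [ 0.5602 -0.2462  0.1301] 0.0 25.82
z-0.2 [ 0.13 -0.11  1.07] [-0.08 -0.01  0.  ] [ 0.5603 -0.2463  0.1297] 0.02 26.24
z-0.7 [-0.3  -0.1   2.68] [-0.08  0.03  0.02] [ 0.5603 -0.2463  0.1293] 0.02 26.66
z-1.2 [-0.47  0.14  5.14] [-0.05  0.11 -0.01] [ 0.5603 -0.2463  0.1288] 0.02 27.07
z-1.7 [-0.51 -0.04  7.59] [ 0.    0.15 -0.01] [ 0.5604 -0.2463  0.1284] 0.03 27.49
hold [-0.6  -0.17  7.77] [-0.03  0.15  0.02] [ 0.5604 -0.2463  0.1282] 0.03 27.86
```

Run:
```python
from h import *
F0=np.load("F0.npy"); zh=0.1298
p,q=tilted(0,zh-.001); r.move_straight(p,q,speed=0.006)
print((favg(5)[0]-F0[:3]).round(2))
r.open_gripper(); r.sleep(.3)
x=r.get_position(); print(r.get_opening(),x,np.round(r.get_force(),2),r.get_t())
r.move_straight([x[0],x[1],0.17],speed=0.06)
r.move_straight([0.50,-0.2463,0.28],speed=0.2); r.sleep(.3)
im,W=wrist("w4");np.save("pics/w4.npy",W)
D=np.hypot(W[...,0]-.560,W[...,1]+.246)
q=W[(W[...,2]>.148)&(W[...,2]<.17)&(D<.05)]
print(len(q),cv2.minAreaRect(q[:,:2].astype(np.float32)*1000),np.percentile(q[:,2],[5,50,95]))
A=np.c_[q[:,:2],np.ones(len(q))]; print("plate top slope",np.linalg.lstsq(A,q[:,2],rcond=None)[0])
for lo,hi,rr in((.115,.17,.05),(.028,.038,.06),(.004,.015,.07)):
    q=W[(W[...,2]>lo)&(W[...,2]<hi)&(D<rr)]
    if len(q): print(lo,len(q),cv2.minEnclosingCircle(q[:,:2].astype(np.float32)*1000))
for n in("side","top"):
    p,d=r.read_camera(n); cv2.imwrite(f"pics/{n}9.png",cv2.cvtColor(p,cv2.COLOR_RGB2BGR))
s=cv2.imread("pics/side9.png");cv2.imwrite("pics/s9.png",cv2.resize(s[110:230,190:330],(700,600),interpolation=cv2.INTER_CUBIC))
print(np.round(r.get_force(),2),r.get_t())
```

```text
[ 0.22 -0.59  5.79]
0.9985612738427897 [ 0.56019771 -0.24621786  0.12882841] [-0.24 -0.44  0.46] 29.2333
1655 ((559.8485717773438, -246.30172729492188), (49.96400451660156, 21.646068572998047), 2.4426214694976807) [0.15503845 0.1568082  0.15803211]
plate top slope [-0.00195702 -0.00495145  0.15658938]
0.115 4079 ((559.6362915039062, -246.51638793945312), 33.05235290527344)
0.028 832 ((559.9893188476562, -246.36756896972656), 46.008827209472656)
0.004 513 ((559.97998046875, -246.19313049316406), 51.896263122558594)
[-0.24  0.05  0.28] 31.2917
```

View pics/s9.png

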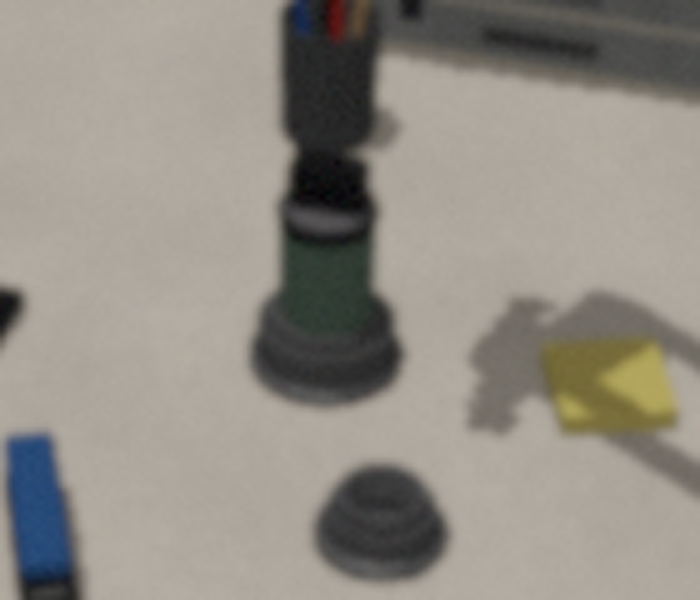

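View pics/w4.png

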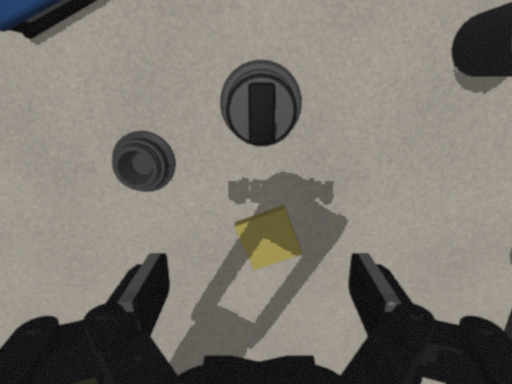

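View pics/top9.png

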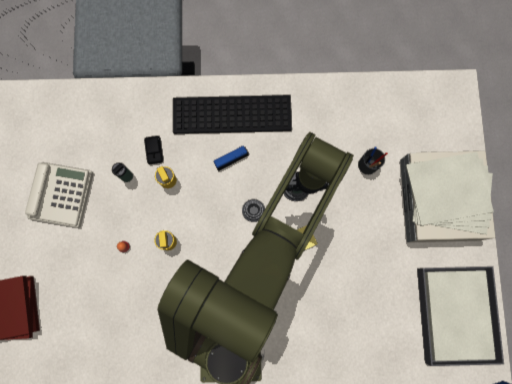

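The side crop and wrist view show the flask standing upright in the large dock, at (262,100) in the wrist view. Its lid centre is within 0.5 mm of the dock's, and its top face is level to about 0.3°. In the top view nothing else has moved. Handing in.

```bash
python3 -c "
from cell import r
print(r.finish_job(), r.get_t())"
```

```text
the job is handed in; nothing more can be done
the job is handed in; nothing more can be done
```

The large flask is home in the large dock, upright and let go. I handed the job in at about 31 s; no verdict is reported.

- **Press:** the ring carried 14.1 N for about 1.1 s, after about 13.3 N for 1.3 s. The highest load I read was 14.1 N (averaged; single readings scatter by about 0.5 N).
- **Rock:** I eased the flask up 3.6 mm, tilted it 5.2° and lowered it until the foot bore on the ring with about 6 N. First contact came at about 3.3 mm of lift, which fits 1.6° per millimetre. The 5.2° is the gripper's tilt; I did not measure the flask's own tilt separately.
- **Return:** it went home freely at the same height as before, with no sign of wedging. I let go with about 6 N on the ring.
- **Last checks:** the flask is within 0.5 mm of the dock's centre and its top is level to about 0.3°. Its underside is about 14 mm up, as the measured ring height predicted. The gripper is clear and the tool force is near zero. Nothing else moved visibly in the top view, though the arm covered part of the sticky notes there. No check failed or disagreed.

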